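# Shut and latch the voucher box

### The job

Shut the sloping lid of the wooden voucher box, then turn its lever latch round over the lid, up across the cam, until the lever has dropped fully down into the low notch and stays there by itself. Do not knock the other things on the desk about.

Things in the scene. Friction and masses are not known exactly. Their poses are not given: they have to be found in the camera images.
- voucher_box: Fixed wedge-shaped wooden box; origin at the centre of its underside, x to its back, y to its left, z up. 156 mm deep (x -78 to 78), 250 mm wide (y -130 to 120). Its top slopes 35 deg, facing the robot: z 35 mm at the front edge, 144 at the back. The left part of the top is the lid, the right part (y below -33) a fixed strip carrying the lever latch.
- shelf_edge (a point): Middle of the lower front edge of a small fixed shelf over the upper part of the latch strip (box frame x -15, y -75, z 303 mm); the shelf reaches 110 mm back and is 110 mm wide, on a board at the back. It hangs over the parked grip: a gripper must come in below it from the front, tilted 30 to 45 deg, wrist towards the robot (square to the slope is right).
- lid (a joint): Opening angle of the lid in rad: 0 shut flush with the slope, grows as the front edge rises (0.8 at most); it starts 0.3 to 0.6 open. The lid stays where it is left; pressing it down at 125 mm from its hinge takes about 3 N, and it ends on a stop at 0.
- lid_press (a point): Point on the lid's upper face, 125 mm from its hinge line (30 mm short of the front edge) and left of its middle, where it can be pressed; it moves with the lid. With the lid shut it lies at x -28, y 60, z 70 mm in the box frame. The lid is 155 mm long from hinge to front edge, 144 mm wide, 6 mm thick.
- lid_hinge (a point): Point on the lid's hinge line at the top of the slope, in the plane of its upper face; the hinge line runs along the box's y.
- hub (a point): Centre of the latch's pivot where its axis meets the sloping surface; fixed on the strip, in the box frame x -37, y -80, z 64 mm. Its z axis is the pivot axis, square to the slope; its x axis points up the slope, y to the left over the lid.
- latch (a joint): Turn of the lever in rad about the hub's z axis: 0 parked, lever pointing up the slope; positive swings it to the left, over the lid; it starts 0 to 0.25. Notch at 1.34 to 1.44.
- latch_lift (a joint): Height of the lever along the pivot axis in m: about 0 parked. A spring presses it down (11 to 19 N) on a steel cam ring: level up to 0.4 rad, then a ramp up to +0.008 at 0.95 rad, level to 1.2 rad, then it drops by itself into the notch, where it reads about -0.006. Turning it over the ramp takes about 4 N at the grip.
- grip (a point): Middle of the lever's grip, which moves with the lever: a black round post 18 mm in diameter and 40 mm long, square to the slope, 85 mm from the pivot axis, on a steel bar 18 mm wide. This point is 56 mm above the sloping surface when parked, 23 mm above the bar's upper face, 17 mm below the post's end. z along the post (outwards from the slope), x along the bar outwards.
- wax_pot: Loose bystander left of the box: round pot, 91 mm across, 44 mm high; origin at the centre of its underside. Leave alone.
- cream_tube: Loose bystander in front of the box: tube lying on the desk, 156 x 43 x 30 mm, long along its y; origin at the centre of its underside. Leave alone.
- masking_tape: Loose bystander right of the box: flat roll of tape, 104 mm across, 25 mm high; origin at the centre of its underside. Leave alone.

How it is judged:
On the way:
1. the lid is shut while the lever is still on the near side of the cam (value of joint lid between -0.05 and 0.05 rad and value of joint latch below 0.8 rad), for 0.2 s.
At the end, for the whole second after the job is handed in: The lid is shut (within 0.05 rad), the lever lies over it in the notch (1.28 to 1.52 rad), dropped to at least 4 mm below its parked height, and is at rest (value of joint lid between -0.05 and 0.05 rad and value of joint latch between 1.28 and 1.52 rad and value of joint latch_lift below -0.004 m and velocity of joint latch between -0.1 and 0.1 rad/s); the robot touches nothing.
It fails at once if a loose bystander is moved by more than 40 mm (distance of any of wax_pot, cream_tube, masking_tape from where it was at the start of the episode above 0.04 m).
It fails at once if the lever is turned past the cam's top while the lid is not shut (value of joint latch above 1.2 rad and value of joint lid above 0.1 rad).
It also fails if it takes over 45 s, if anything falls off the work surface, if the arm or the gripper's body presses on something with over 40 N, if the wrist force passes 120 N, or if a joint passes its speed limit or range.

### The arm

A 6-joint arm with a two-finger parallel gripper is mounted at the origin on a cart in front of the work surface, level with it; the furniture and walls round the work are solid. World frame = base frame: x ahead of the robot, y to its left, z up, the work surface at z = 0. Lengths are in m, angles in rad, forces in N, time in s.
With the tool pointing down it reaches from about 0.25 to 0.775 m from the base axis. Payload 4 kg.
Tool frame: the origin (TCP) lies midway between the tips of the shut fingers; the grasp point (between the pads) lies 19 mm behind it (robot.tcp_to_grasp is the distance from the TCP to the grasp point, in m); x points along the fingers, y is the direction in which the jaws open and shut, and the axes are right-handed (so a half turn about x gives the same grasp; the last joint's range is limited). The gripper opens to 94 mm and grips with 3 to 60 N. Pads are 16 mm wide; open, the fingers measure 119 mm over their backs; the gripper's body (75 mm by 177 mm) begins 78 mm behind the grasp point.
Start: joints at [1.162, 0.087, 1.371, -0, 1.684, -0.103], TCP at [0.166, 0.524, 0.206] pointing down, gripper open.
Joint ranges: [-3.1, 3.1], [-0.76, 2.03], [0.27, 2.55], [-1.08, 4.22], [0.17, 2.65], [-2.57, 2.57]. Speed limits (rad/s): [2.79, 2.79, 3.14, 3.14, 3.14, 3.14].

### API

Orientations are given as [roll, pitch, yaw] about the fixed x, y, z axes, in that order (R = Rz(yaw) Ry(pitch) Rx(roll)).
In Python, from bench import robot gives the robot as it stands.
- The arm moves only by the tool send_rows, never from a script. Its argument "increments" is a list of rows, each a list of 5 numbers: the opening, from -1 (shut) to 1 (fully open), so that 0 is half open, then the shift along the tool's x, y, z in m, then the turn about the tool's x in rad. In form: [[hand, tx, ty, tz, roll], ...]. A call has 1 to 5 rows; each row is the pose to reach, as a shift and turn from the pose commanded when the call began, along the tool's axes at that moment; what a row does not reach only later rows make up. A row lasts 1/12 s, in which the tool goes at most 41.7 mm and 7.16 degrees, less where a joint would pass 70% of its speed; a pose out of reach is approached as far as the arm can. A call with a gripper value outside its range is refused whole. The fingers move at their own pace and stop on an object; the grip force is fixed at half the most. Time passes only in rows, so rows that repeat a pose let the fingers close. It gives the time, the measured TCP pose, the force and the opening at its end, in the units of the state.
- robot.get_obs(): the state, without advancing time (a new reading comes with each control period).
- robot.snapshot(name): name is "scene" or "top" or "wrist"; returns a dict with "image" (480x640x3 uint8, red, green, blue), "intrinsics" (3x3 intrinsics, pixels), "world_from_camera" (4x4, takes a point from camera to world coordinates). Camera axes: x right, y down, z forward; pixel columns grow to the right and rows downward; lengths in m; the calibration is good to about 2 mm. The wrist camera is an equidistant fisheye: a pixel r from the principal point sees the ray r / f radians off the axis. A picture is of the moment at which its call begins. There is no depth.
- robot.close_job(): hands the job in, once; it reports no verdict.
The state is a dict: "time": time; "joint_positions": joint angles; "qvel": joint speeds; "joint_torque": joint torques, N m; "tool_pos": TCP position; "ee_rot": TCP orientation; "wrist_force": force on the tool from outside, world axes, zero at the start; "wrist_torque": the same for the moment, N m; "width": finger opening in m.
Only numpy, scipy, OpenCV 4.12 (cv2) and the standard library are available. Lean on these libraries where they do the work, as an engineer would, in place of code of your own. Each camera call takes 0.05 s, during which the arm holds its last target.

## Working session

There is one attempt and no reset: what is moved stays moved. The work goes in short steps, Python scripts to look and compute and a tool call to move; the robot and the scene stay as the last step left them, time stands still between calls to the robot, and variables do not carry over. Pictures are saved under pics/ and viewed, and the job is handed in when it is done.

Besides the shell and the picture viewer there is one more tool, called after "Call:" by a JSON object that holds its "method" and its "body", one argument or row to a line. send_rows: Moves the arm, as the interface text tells. Its arguments: {"type":"object","properties":{"increments":{"type":"array"}},"required":["increments"]}

```bash
ls; mkdir -p pics
python3 - <<'E'
from bench import robot
import cv2,json,numpy as np
o=robot.get_obs()
for k,v in o.items(): print(k,np.round(v,4))
print([a for a in dir(robot) if a[0]!='_'], robot.tcp_to_grasp)
for n in ("scene","top","wrist"):
    s=robot.snapshot(n)
    cv2.imwrite(f"pics/{n}0.png",s["image"][:,:,::-1])
    print(n,np.round(s["intrinsics"],2).tolist(),np.round(s["world_from_camera"],4).tolist())
E
```

```text
pics
time 0.0
joint_positions [ 1.1619  0.0879  1.3722  0.      1.6836 -0.1031]
qvel [ 0.0004  0.0003 -0.0003 -0.0014  0.0008  0.0027]
joint_torque [-1.10000e-03 -3.40188e+01 -3.02425e+01  7.17000e-02  3.30000e-02
 -2.00000e-04]
tool_pos [0.1654 0.524  0.2043]
ee_rot [-1.6754  1.5686 -1.9812]
wrist_force [0.5185 0.1204 0.1291]
wrist_torque [-0.0005  0.0063 -0.0017]
width 0.0941
['IKError', 'close_job', 'get_obs', 'snapshot', 'tcp_to_grasp'] 0.0188
scene [[491.53, 0.0, 315.95], [0.0, 491.53, 237.88], [0.0, 0.0, 1.0]] [[0.5744, -0.4695, 0.6706, -0.0607], [-0.8186, -0.3272, 0.4721, -0.193], [-0.0022, -0.8201, -0.5722, 0.73], [0.0, 0.0, 0.0, 1.0]]
top [[574.57, 0.0, 310.89], [0.0, 574.57, 238.57], [0.0, 0.0, 1.0]] [[0.0046, -0.9874, 0.1582, 0.4242], [-0.9998, -0.0078, -0.0198, 0.2613], [0.0208, -0.1581, -0.9872, 1.2597], [0.0, 0.0, 0.0, 1.0]]
wrist [[371.65, 0.0, 319.86], [0.0, 371.65, 237.23], [0.0, 0.0, 1.0]] [[0.3004, 0.9259, 0.2291, 0.0976], [0.9538, -0.2914, -0.073, 0.5445], [-0.0009, 0.2405, -0.9707, 0.3843], [0.0, 0.0, 0.0, 1.0]]
```

View pics/scene0.png

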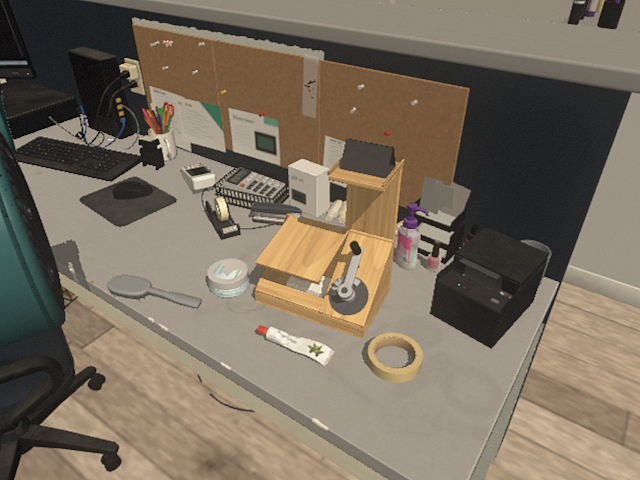

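View pics/top0.png

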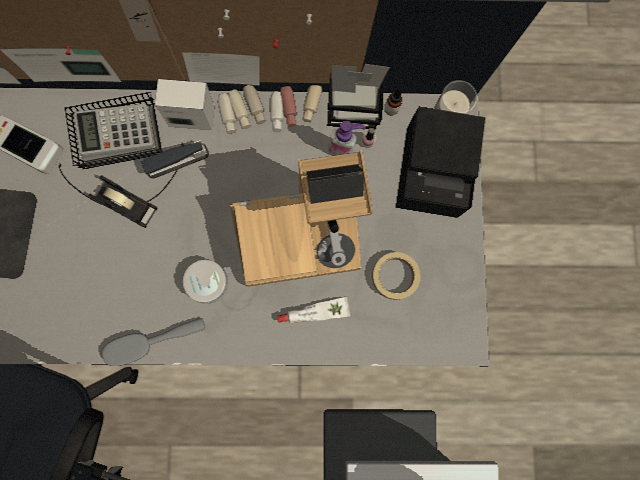

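View pics/wrist0.png

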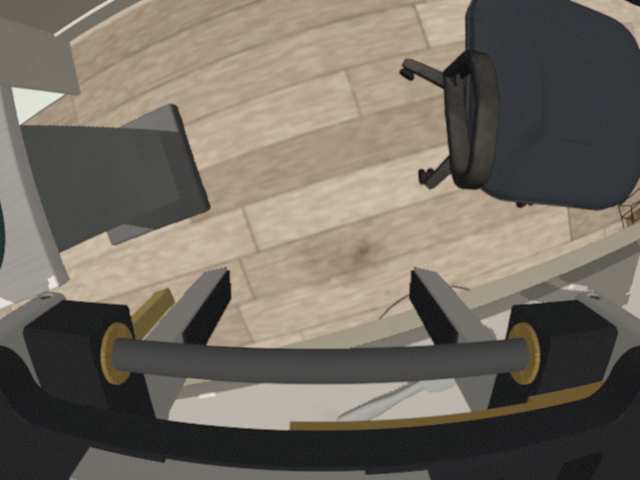

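Run:
```python
import cv2
a=cv2.imread("pics/scene0.png")[130:400,200:440]; cv2.imwrite("pics/s0z.png",cv2.resize(a,None,fx=2.2,fy=2.2,interpolation=cv2.INTER_CUBIC)[:600])
a=cv2.imread("pics/top0.png")[140:340,170:430]; cv2.imwrite("pics/t0z.png",cv2.resize(a,None,fx=3,fy=3,interpolation=cv2.INTER_CUBIC))
```

```text
(no output)
```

View pics/s0z.png

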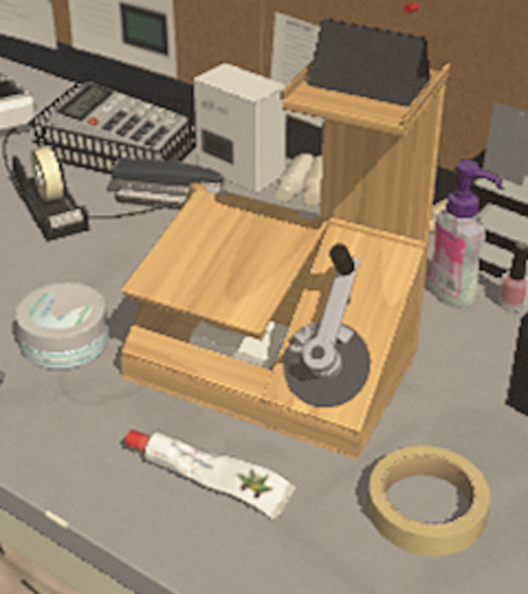

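View pics/t0z.png

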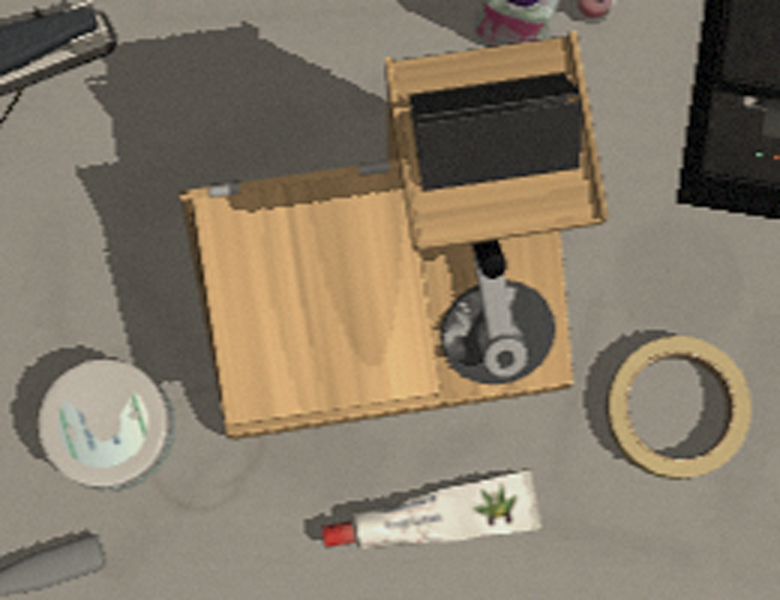

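Run:
```python
import cv2
def crop(src,x0,y0,w,h,f,out):
    a=cv2.imread(src)[y0:y0+h,x0:x0+w]; a=cv2.resize(a,None,fx=f,fy=f,interpolation=cv2.INTER_CUBIC)
    for x in range((x0+9)//10*10,x0+w,10):
        cv2.line(a,((x-x0)*f,0),((x-x0)*f,4 if x%50 else 12),(0,0,255),1); cv2.putText(a,str(x),((x-x0)*f,16),0,.35,(0,0,255))
    for y in range((y0+9)//10*10,y0+h,10):
        cv2.line(a,(0,(y-y0)*f),(6,(y-y0)*f),(0,0,255),1); cv2.putText(a,str(y),(8,(y-y0)*f+4),0,.35,(0,0,255))
    cv2.imwrite(out,a)
crop("pics/scene0.png",248,210,150,120+10,5,"pics/s1.png")
crop("pics/top0.png",225,145,155,145-25,5,"pics/t1.png")
crop("pics/top0.png",225,190,155,100,5,"pics/t2.png")
```

```text
(no output)
```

View pics/s1.png

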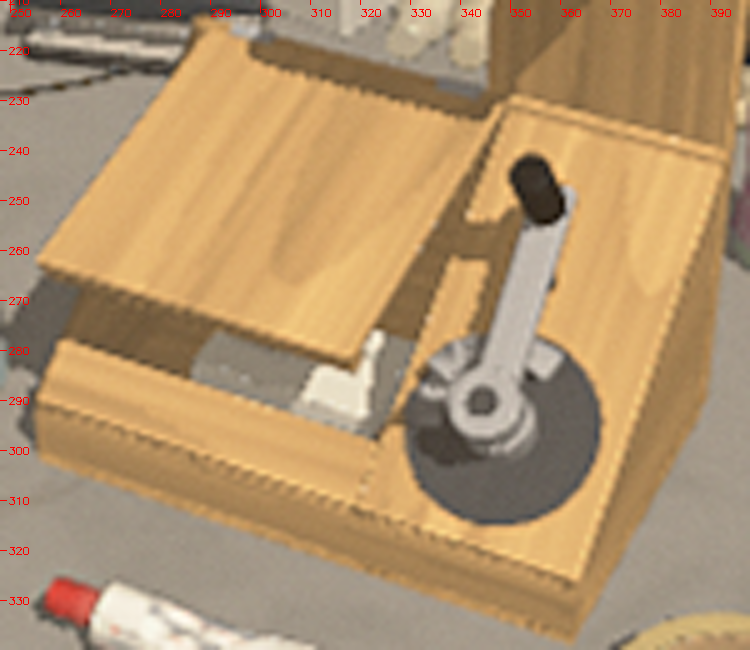

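View pics/t2.png

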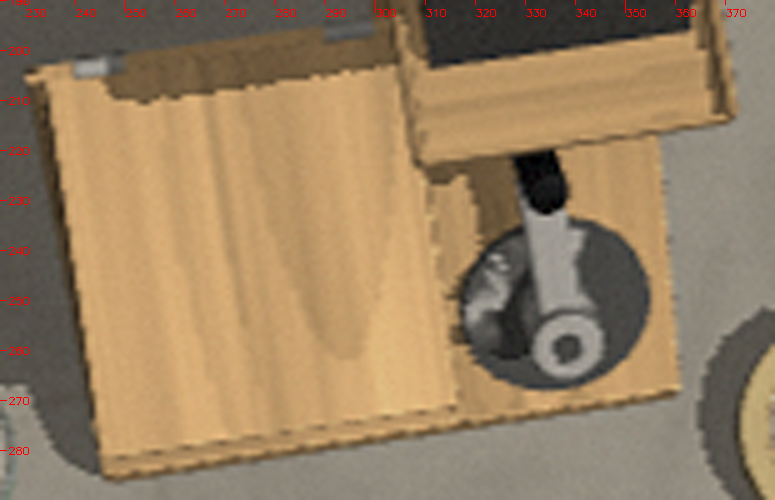

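```bash
cat > lib.py <<'E'
import numpy as np
from scipy.spatial.transform import Rotation as R
from scipy.optimize import least_squares
C={"scene":(np.array([[491.53,0,315.95],[0,491.53,237.88],[0,0,1]]),np.array([[0.5744,-0.4695,0.6706,-0.0607],[-0.8186,-0.3272,0.4721,-0.193],[-0.0022,-0.8201,-0.5722,0.73],[0,0,0,1]])),
"top":(np.array([[574.57,0,310.89],[0,574.57,238.57],[0,0,1]]),np.array([[0.0046,-0.9874,0.1582,0.4242],[-0.9998,-0.0078,-0.0198,0.2613],[0.0208,-0.1581,-0.9872,1.2597],[0,0,0,1]]))}
def proj(cam,P):
    K,T=C[cam]; p=T[:3,:3].T@(np.asarray(P)-T[:3,3]); p=K@p; return p[:2]/p[2]
def ray(cam,uv):
    K,T=C[cam]; d=T[:3,:3]@np.linalg.solve(K,[uv[0],uv[1],1]); return T[:3,3],d
def tri(a,b):
    A=[];B=[]
    for cam,uv in (("scene",a),("top",b)):
        o,d=ray(cam,uv); d=d/np.linalg.norm(d); M=np.eye(3)-np.outer(d,d); A.append(M);B.append(M@o)
    return np.linalg.solve(sum(A),sum(B))
def box2w(p,P):
    c,s=np.cos(p[2]),np.sin(p[2]); P=np.asarray(P,float); return np.array([p[0]+c*P[0]-s*P[1],p[1]+s*P[0]+c*P[1],P[2]])
S35,C35=np.sin(np.radians(35)),np.cos(np.radians(35))
def slope(u,v,h): # hub frame coords -> box
    return np.array([-.037+C35*u-S35*h,-.080+v,.064+S35*u+C35*h])
E
python3 - <<'E'
from lib import *
obs=[("scene",(-.078,-.13,.035),(364,326)),("scene",(-.078,-.13,0),(362.5,337.5)),("scene",(-.078,.12,.035),(256,290)),("scene",(-.078,.12,0),(256,302)),("scene",(.078,-.13,.144),(393,242)),
("top",(-.078,-.13,.035),(360,268)),("top",(-.078,.12,.035),(245.5,281)),("top",(-.078,.12,0),(246,285.5)),("scene",(-.015,-.13,.303),(383,187)),("top",(-.015,-.13,.303),(372,213)),("top",(-.015,-.02,.303),(309,222.5))]
f=lambda p:np.concatenate([proj(c,box2w(p,P))-np.array(u) for c,P,u in obs])
r=least_squares(f,[.45,.25,0],loss="soft_l1"); print(r.x); print(f(r.x).reshape(-1,2).round(1))
p=r.x
for n,P in dict(hub=(-.037,-.08,.064),hub30=slope(0,0,.035),grip0=slope(.085,0,.056),gripend0=slope(.085,0,.073),gripend25=slope(.085*np.cos(.25),.085*np.sin(.25),.073),lidpress=(-.028,.06,.07)).items():
    w=box2w(p,P); print(n,w.round(4),proj("scene",w).round(1),proj("top",w).round(1))
print("post end",tri((352,242),(334,231)), "hubtop",tri((344,290),(331.5,259)))
# lid front edge corners: scene (256,263),(318,282) ; top (247?,281),(312,271)
print(tri((256,263),(245,281)),tri((318,282),(316,271)))
# bystanders on desk
E
```

```text
[0.61667839 0.27001217 0.15344819]
[[-0.4  0. ]
 [ 0.2  1.1]
 [-0.8 -0.8]
 [ 0.4 -0.7]
 [ 1.4 -2.3]
 [ 0.7 -1. ]
 [-0.6  3.1]
 [ 0.4 -0.1]
 [ 2.2  5.7]
 [-0.6  0.4]
 [-1.5  0.1]]
hub [0.5923 0.1853 0.064 ] [348.9 294.9] [335.6 249.8]
hub30 [0.5725 0.1822 0.0927] [345.4 290.1] [338.  257.5]
grip0 [0.6294 0.191  0.1586] [358.1 247.5] [335.6 224.2]
gripend0 [0.6198 0.1895 0.1726] [356.5 244.3] [336.9 227.8]
gripend25 [0.6144 0.21   0.171 ] [346.1 242.8] [326.2 230.6]
lidpress [0.5798 0.325  0.07  ] [290.4 271.1] [268.8 254.8]
post end [0.61219191 0.19558749 0.18010288] hubtop [0.57281076 0.19129331 0.08746902]
[0.5220691  0.36915215 0.10904328] [0.54251972 0.22747655 0.11222376]
```

Call:
{"method": "send_rows", "body": {
  "increments": [
    [-1,-0.04,0,0,0],
    [-1,-0.08,0,0,0],
    [-1,-0.12,0,0,0],
    [-1,-0.16,0,0,0],
    [-1,-0.2,0,0,0]
  ]
}}

```text
time: 0.57
tool_pos: [0.1653, 0.524, 0.407]
ee_rot: [-1.686, 1.57, -1.992]
wrist_force: [0.5, 1.1, 0.5]
width: 0.0642
```

Call:
{"method": "send_rows", "body": {
  "increments": [
    [-1,-0.04,0,0,0],
    [-1,-0.08,0,0,0],
    [-1,-0.12,0,0,0],
    [-1,-0.16,0,0,0],
    [-1,-0.2,0,0,0]
  ]
}}

```text
time: 0.98
tool_pos: [0.1441, 0.4543, 0.5754]
ee_rot: [-1.753, 1.433, -2.058]
wrist_force: [5.1, 6.0, -5.6]
width: 0.031
```

Call:
{"method": "send_rows", "body": {
  "increments": [
    [-1,-0.04,0,0,0],
    [-1,-0.08,0,0,0],
    [-1,-0.12,0,0,0],
    [-1,-0.16,0,0,0],
    [-1,-0.2,0,0,0]
  ]
}}

```text
time: 1.4
tool_pos: [0.136, 0.4272, 0.6114]
ee_rot: [-1.853, 1.516, -2.159]
wrist_force: [-0.1, 0.7, -0.4]
width: 0.0006
```

```bash
cat > st.py <<'E'
from bench import robot
from lib import *
o=robot.get_obs(); Rt=R.from_euler('xyz',o["ee_rot"]).as_matrix()
print("t",round(o["time"],2),"tcp",np.round(o["tool_pos"],4),"q",np.round(o["joint_positions"],3),"F",np.round(o["wrist_force"],1),"w",round(o["width"],4))
print("tool x,y,z:",Rt.T.round(3).tolist())
E
python3 st.py
```

```text
t 1.4 tcp [0.136  0.4272 0.6114] q [ 1.13   0.269  0.274  0.017  2.654 -0.12 ] F [-0.1  0.7 -0.4] w 0.0006
tool x,y,z: [[-0.031, -0.046, -0.998], [0.3, 0.952, -0.053], [0.953, -0.301, -0.015]]
```

Call:
{"method": "send_rows", "body": {
  "increments": [
    [-1,0.04,0,0,0],
    [-1,0.08,0,0,0],
    [-1,0.12,0,0,0],
    [-1,0.16,0,0,0],
    [-1,0.2,0,0,0]
  ]
}}

```text
time: 1.82
tool_pos: [0.1302, 0.4184, 0.4201]
ee_rot: [-1.85, 1.514, -2.156]
wrist_force: [0.8, 0.7, 0.5]
width: 0.0005
```

```bash
python3 st.py
```

```text
t 1.82 tcp [0.1302 0.4184 0.4201] q [ 1.133 -0.061  1.094  0.01   2.164 -0.127] F [0.8 0.7 0.5] w 0.0005
tool x,y,z: [[-0.031, -0.047, -0.998], [0.3, 0.952, -0.054], [0.953, -0.301, -0.016]]
```

Run:
```python
from lib import *
def onz(cam,uv,z):
    o,d=ray(cam,uv); return (o+d*(z-o[2])/d[2]).round(3)
print("back edge desk",onz("top",(300,88),0),onz("top",(100,92),0),"front edge",onz("top",(300,363),0),"right",onz("top",(488,330),0))
print("tube",onz("top",(313,312),.02),"tape",onz("top",(396,276),.02),"pot",onz("top",(204,281),.04))
print("board top L/R scene on plane x?", )
o,d=ray("scene",(467,90)); 
o2,d2=ray("scene",(325,53))
for X in (.9,.95,1.0,1.05): print(X,(o+d*(X-o[0])/d[0]).round(3),(o2+d2*(X-o2[0])/d2[0]).round(3))
for z in (0.3,.35,.4): print(z,onz("top",(335,190),z),onz("top",(340,165),z))
```

```text
back edge desk [0.979 0.263 0.   ] [0.963 0.722 0.   ] front edge [0.356 0.258 0.   ] right [ 0.427 -0.151  0.   ]
tube [0.464 0.231 0.02 ] tape [0.542 0.051 0.02 ] pot [0.527 0.463 0.04 ]
board top L/R scene on plane x?
0.9 [0.9   0.117 0.413] [0.9   0.457 0.435]
0.95 [0.95  0.133 0.396] [0.95  0.491 0.419]
1.0 [1.    0.149 0.38 ] [1.    0.524 0.404]
1.05 [1.05  0.165 0.363] [1.05  0.558 0.388]
0.3 [0.663 0.201 0.3  ] [0.707 0.192 0.3  ]
0.35 [0.65  0.204 0.35 ] [0.692 0.196 0.35 ]
0.4 [0.638 0.207 0.4  ] [0.678 0.199 0.4  ]
```

Call:
{"method": "send_rows", "body": {
  "increments": [
    [-1,-0.012,-0.014,0.036,0],
    [-1,-0.024,-0.028,0.072,0],
    [-1,-0.036,-0.042,0.108,0],
    [-1,-0.048,-0.056,0.144,0],
    [-1,-0.06,-0.07,0.18,0]
  ]
}}

```text
time: 2.23
tool_pos: [0.2838, 0.2994, 0.4835]
ee_rot: [-1.845, 1.513, -2.15]
wrist_force: [0.2, 0.2, -0.9]
width: 0.0005
```

Call:
{"method": "send_rows", "body": {
  "increments": [
    [-1,-0.012,-0.014,0.036,0],
    [-1,-0.024,-0.028,0.072,0],
    [-1,-0.036,-0.042,0.108,0],
    [-1,-0.048,-0.056,0.144,0],
    [-1,-0.06,-0.07,0.18,0]
  ]
}}

```text
time: 2.65
tool_pos: [0.4367, 0.1811, 0.5446]
ee_rot: [-1.836, 1.514, -2.142]
wrist_force: [0.5, -0.2, 0.6]
width: 0.0005
```

Call:
{"method": "send_rows", "body": {
  "increments": [
    [-1,0,-0.014,0.036,-0.11],
    [-1,0,-0.028,0.072,-0.22],
    [-1,0,-0.042,0.108,-0.33],
    [-1,0,-0.056,0.14,-0.44],
    [-1,0,-0.056,0.14,-0.46]
  ]
}}

```text
time: 3.07
tool_pos: [0.5563, 0.0827, 0.5327]
ee_rot: [-2.473, 1.502, -2.321]
wrist_force: [2.2, -0.1, -1.7]
width: 0.0003
```

```bash
python3 st.py
```

```text
t 3.07 tcp [0.5563 0.0827 0.5327] q [ 0.076  0.415  0.282 -0.077  2.494 -1.707] F [ 2.2 -0.1 -1.7] w 0.0003
tool x,y,z: [[-0.047, -0.05, -0.998], [-0.152, 0.987, -0.043], [0.987, 0.15, -0.054]]
```

Call:
{"method": "send_rows", "body": {
  "increments": [
    [-1,0,0,0.04,0],
    [-1,0,0,0.08,0],
    [-1,0,0,0.12,0],
    [-1,0,0,0.16,0],
    [-1,0,0,0.2,0]
  ]
}}

```text
time: 3.48
tool_pos: [0.6379, 0.0991, 0.473]
ee_rot: [-1.854, 1.526, -1.699]
wrist_force: [-0.7, 0.5, 0.1]
width: 0.0006
```

```bash
python3 st.py
```

```text
t 3.48 tcp [0.6379 0.0991 0.473 ] q [ 0.09   0.516  0.274 -0.063  2.36  -1.68 ] F [-0.7  0.5  0.1] w 0.0006
tool x,y,z: [[-0.006, -0.045, -0.999], [-0.155, 0.987, -0.043], [0.988, 0.154, -0.013]]
```

Call:
{"method": "send_rows", "body": {
  "increments": [
    [-1,-0.5,0,0.5,0],
    [-1,-0.5,0,0.5,0],
    [-1,-0.5,0,0.5,0],
    [-1,-0.5,0,0.5,0],
    [-1,-0.5,0,0.5,0]
  ]
}}

```text
time: 3.9
tool_pos: [0.6458, 0.1025, 0.4749]
ee_rot: [-1.206, 1.524, -1.05]
wrist_force: [1.1, -0.7, -0.2]
width: 0.0004
```

```bash
python3 st.py
```

```text
t 3.9 tcp [0.6458 0.1025 0.4749] q [ 0.094  0.513  0.274 -0.06   2.334 -1.674] F [ 1.1 -0.7 -0.2] w 0.0004
tool x,y,z: [[0.023, -0.041, -0.999], [-0.154, 0.987, -0.044], [0.988, 0.155, 0.017]]
```

Call:
{"method": "send_rows", "body": {
  "increments": [
    [-1,-0.5,0,0.5,0]
  ]
}}

```text
time: 3.98
tool_pos: [0.651, 0.1038, 0.477]
ee_rot: [-0.856, 1.512, -0.701]
wrist_force: [0.4, 0.2, -0.8]
width: 0.0005
```

Call:
{"method": "send_rows", "body": {
  "increments": [
    [-1,0,0,0.5,0]
  ]
}}

```text
time: 4.07
tool_pos: [0.6715, 0.107, 0.4663]
ee_rot: [-0.612, 1.492, -0.455]
wrist_force: [-0.4, 0.7, 0.8]
width: 0.0004
```

Call:
{"method": "send_rows", "body": {
  "increments": [
    [-1,-0.02,0,0.036,0]
  ]
}}

```text
time: 4.15
tool_pos: [0.6863, 0.1091, 0.456]
ee_rot: [-0.518, 1.48, -0.361]
wrist_force: [0.2, 0.4, -1.7]
width: 0.0001
```

```bash
python3 st.py
```

```text
t 4.15 tcp [0.6863 0.1091 0.456 ] q [ 0.096  0.541  0.279 -0.051  2.24  -1.664] F [ 0.2  0.4 -1.7] w 0.0001
tool x,y,z: [[0.085, -0.032, -0.996], [-0.154, 0.987, -0.045], [0.984, 0.157, 0.079]]
```

Call:
{"method": "send_rows", "body": {
  "increments": [
    [-1,-0.3,0,0.5,0]
  ]
}}

```text
time: 4.23
tool_pos: [0.6955, 0.111, 0.4564]
ee_rot: [-0.412, 1.457, -0.254]
wrist_force: [-0.8, 0.4, -0.7]
width: 0.0005
```

Call:
{"method": "send_rows", "body": {
  "increments": [
    [-1,-0.3,0,0.5,0]
  ]
}}

```text
time: 4.32
tool_pos: [0.704, 0.1128, 0.459]
ee_rot: [-0.335, 1.431, -0.177]
wrist_force: [0.1, -0.8, -0.4]
width: 0.0007
```

Call:
{"method": "send_rows", "body": {
  "increments": [
    [-1,-0.3,0,0.5,0]
  ]
}}

```text
time: 4.4
tool_pos: [0.7122, 0.1146, 0.4617]
ee_rot: [-0.284, 1.405, -0.125]
wrist_force: [0.4, 1.0, 0.2]
width: 0.0006
```

Call:
{"method": "send_rows", "body": {
  "increments": [
    [-1,-0.3,0,0.5,0]
  ]
}}

```text
time: 4.48
tool_pos: [0.7199, 0.1163, 0.4647]
ee_rot: [-0.247, 1.379, -0.088]
wrist_force: [0.6, 0.4, -0.6]
width: 0.0004
```

```bash
python3 st.py
```

```text
t 4.48 tcp [0.7199 0.1163 0.4647] q [ 0.1    0.538  0.274 -0.042  2.14  -1.656] F [ 0.6  0.4 -0.6] w 0.0004
tool x,y,z: [[0.19, -0.017, -0.982], [-0.154, 0.987, -0.047], [0.97, 0.16, 0.185]]
```

Call:
{"method": "send_rows", "body": {
  "increments": [
    [-1,-0.25,0,0.5,0]
  ]
}}

```text
time: 4.57
tool_pos: [0.7289, 0.1181, 0.4667]
ee_rot: [-0.219, 1.352, -0.059]
wrist_force: [0.1, 0.2, 0.1]
width: 0.0008
```

Call:
{"method": "send_rows", "body": {
  "increments": [
    [-1,-0.25,0,0.5,0]
  ]
}}

```text
time: 4.65
tool_pos: [0.7379, 0.12, 0.4685]
ee_rot: [-0.197, 1.327, -0.037]
wrist_force: [0.3, 0.2, -0.0]
width: 0.0
```

Call:
{"method": "send_rows", "body": {
  "increments": [
    [-1,-0.25,0,0.5,0]
  ]
}}

```text
time: 4.73
tool_pos: [0.7461, 0.1218, 0.4715]
ee_rot: [-0.179, 1.3, -0.018]
wrist_force: [0.4, -0.4, -0.4]
width: 0.0005
```

Call:
{"method": "send_rows", "body": {
  "increments": [
    [-1,-0.25,0,0.5,0]
  ]
}}

```text
time: 4.82
tool_pos: [0.7537, 0.1234, 0.4756]
ee_rot: [-0.164, 1.273, -0.003]
wrist_force: [-0.5, -0.4, 0.6]
width: 0.0002
```

Call:
{"method": "send_rows", "body": {
  "increments": [
    [-1,-0.25,0,0.5,0]
  ]
}}

```text
time: 4.9
tool_pos: [0.7607, 0.1251, 0.4806]
ee_rot: [-0.151, 1.246, 0.01]
wrist_force: [-0.2, -0.4, -0.2]
width: 0.0005
```

Call:
{"method": "send_rows", "body": {
  "increments": [
    [-1,-0.25,0,0.5,0]
  ]
}}

```text
time: 4.98
tool_pos: [0.7671, 0.1267, 0.4864]
ee_rot: [-0.141, 1.219, 0.022]
wrist_force: [-0.1, 0.8, -0.6]
width: 0.0005
```

Call:
{"method": "send_rows", "body": {
  "increments": [
    [-1,-0.25,0,0.5,0]
  ]
}}

```text
time: 5.07
tool_pos: [0.7728, 0.1282, 0.4929]
ee_rot: [-0.132, 1.191, 0.032]
wrist_force: [0.6, 0.2, 0.3]
width: 0.0004
```

Call:
{"method": "send_rows", "body": {
  "increments": [
    [-1,-0.25,0,0.5,0]
  ]
}}

```text
time: 5.15
tool_pos: [0.778, 0.1297, 0.5002]
ee_rot: [-0.124, 1.163, 0.04]
wrist_force: [-0.2, 0.3, -0.0]
width: 0.0003
```

```bash
python3 st.py
```

```text
t 5.15 tcp [0.778  0.1297 0.5002] q [ 0.105  0.518  0.275 -0.027  1.943 -1.645] F [-0.2  0.3 -0. ] w 0.0003
tool x,y,z: [[0.396, 0.016, -0.918], [-0.153, 0.987, -0.049], [0.905, 0.16, 0.393]]
```

Call:
{"method": "send_rows", "body": {
  "increments": [
    [-1,0,0,0.5,0]
  ]
}}

```text
time: 5.23
tool_pos: [0.7933, 0.1323, 0.4994]
ee_rot: [-0.117, 1.132, 0.048]
wrist_force: [0.1, -0.0, 0.1]
width: 0.0005
```

Call:
{"method": "send_rows", "body": {
  "increments": [
    [-1,0,0,0.5,0]
  ]
}}

```text
time: 5.32
tool_pos: [0.8109, 0.1349, 0.4929]
ee_rot: [-0.111, 1.108, 0.054]
wrist_force: [0.5, 0.4, -0.6]
width: 0.0004
```

Call:
{"method": "send_rows", "body": {
  "increments": [
    [-1,0,0,0.5,0]
  ]
}}

```text
time: 5.4
tool_pos: [0.8268, 0.1374, 0.4883]
ee_rot: [-0.106, 1.083, 0.06]
wrist_force: [0.0, 0.1, -0.7]
width: 0.0003
```

Call:
{"method": "send_rows", "body": {
  "increments": [
    [-1,0,0,0.5,0]
  ]
}}

```text
time: 5.48
tool_pos: [0.8415, 0.1398, 0.4859]
ee_rot: [-0.101, 1.056, 0.065]
wrist_force: [0.1, -0.2, -0.3]
width: 0.0003
```

Call:
{"method": "send_rows", "body": {
  "increments": [
    [-1,-0.15,0,0.5,0]
  ]
}}

```text
time: 5.57
tool_pos: [0.8482, 0.1413, 0.4896]
ee_rot: [-0.097, 1.033, 0.07]
wrist_force: [-0.1, 0.8, -0.4]
width: 0.0005
```

Call:
{"method": "send_rows", "body": {
  "increments": [
    [-1,-0.15,0,0.5,0]
  ]
}}

```text
time: 5.65
tool_pos: [0.8525, 0.1427, 0.5013]
ee_rot: [-0.093, 1.001, 0.075]
wrist_force: [0.2, -0.9, -1.0]
width: 0.0004
```

Call:
{"method": "send_rows", "body": {
  "increments": [
    [-1,-0.15,0,0.5,0]
  ]
}}

```text
time: 5.73
tool_pos: [0.8563, 0.1442, 0.5139]
ee_rot: [-0.089, 0.968, 0.08]
wrist_force: [-0.2, -0.7, -0.1]
width: 0.0005
```

```bash
python3 st.py
```

```text
t 5.73 tcp [0.8563 0.1442 0.5139] q [ 0.108  0.547  0.274 -0.016  1.718 -1.639] F [-0.2 -0.7 -0.1] w 0.0005
tool x,y,z: [[0.565, 0.045, -0.824], [-0.152, 0.987, -0.05], [0.811, 0.154, 0.565]]
```

```bash
cat > go.py <<'E'
import sys
from st import *
p=[.61667839,.27001217,.15344819]
def delta(W): 
    d=Rt.T@(np.asarray(W)-o["tool_pos"]); return d.round(4), round(np.linalg.norm(d),3)
def inbox(W):
    c,s=np.cos(p[2]),np.sin(p[2]); d=np.asarray(W)-[p[0],p[1],0]; return np.array([c*d[0]+s*d[1],-s*d[0]+c*d[1],d[2]])
nrm=-Rt[:,0]
E
python3 - <<'E'
from go import *
print("box tcp",inbox(o["tool_pos"]))
fin=box2w(p,(-.028,.05,.07)); pre=fin+.12*nrm; print(fin,pre,"delta",delta((.48,.25,.5)),delta(pre))
E
```

```text
t 5.73 tcp [0.8563 0.1442 0.5139] q [ 0.108  0.547  0.274 -0.016  1.718 -1.639] F [-0.2 -0.7 -0.1] w 0.0005
tool x,y,z: [[0.565, 0.045, -0.824], [-0.152, 0.987, -0.05], [0.811, 0.154, 0.565]]
box tcp [ 0.21761372 -0.16101459  0.51389478]
[0.58136506 0.31514496 0.07      ] [0.51355045 0.30971321 0.16885178] delta (array([-0.1964,  0.1625, -0.2967]), np.float64(0.391)) (array([ 0.098 ,  0.233 , -0.4473]), np.float64(0.514))
```

Call:
{"method": "send_rows", "body": {
  "increments": [
    [-1,-0.02,0.016,-0.03,0.12],
    [-1,-0.04,0.032,-0.06,0.24],
    [-1,-0.06,0.048,-0.09,0.36],
    [-1,-0.08,0.064,-0.12,0.48],
    [-1,-0.1,0.08,-0.15,0.6]
  ]
}}

```text
time: 6.15
tool_pos: [0.6632, 0.1955, 0.5097]
ee_rot: [0.519, 0.966, 0.081]
wrist_force: [-0.2, -0.3, 1.1]
width: 0.0004
```

Run:
```python
from go import *
print(delta((.48,.27,.5)))
```

```text
t 6.15 tcp [0.6632 0.1955 0.5097] q [ 0.254  0.055  0.92  -0.098  1.569 -0.909] F [-0.2 -0.3  1.1] w 0.0004
tool x,y,z: [[0.567, 0.046, -0.823], [0.336, 0.899, 0.282], [0.752, -0.436, 0.494]]
(array([-0.0924,  0.0026, -0.1751]), np.float64(0.198))
```

Call:
{"method": "send_rows", "body": {
  "increments": [
    [-1,-0.018,0,-0.035,0.12],
    [-1,-0.036,0,-0.07,0.24],
    [-1,-0.054,0,-0.105,0.36],
    [-1,-0.072,0,-0.14,0.48],
    [-1,-0.092,0,-0.175,0.6]
  ]
}}

```text
time: 6.57
tool_pos: [0.4793, 0.2662, 0.499]
ee_rot: [1.122, 0.967, 0.084]
wrist_force: [-0.7, 1.6, 0.2]
width: 0.0006
```

Run:
```python
from go import *
pre=box2w(p,(-.028,.05,.07))+.12*nrm
print(delta(pre))
```

```text
t 6.57 tcp [0.4793 0.2662 0.499 ] q [ 0.575 -0.222  1.197 -0.272  1.618 -0.047] F [-0.7  1.6  0.2] w 0.0006
tool x,y,z: [[0.566, 0.047, -0.823], [0.703, 0.495, 0.512], [0.431, -0.868, 0.247]]
(array([ 0.2931, -0.1235, -0.1043]), np.float64(0.335))
```

Call:
{"method": "send_rows", "body": {
  "increments": [
    [-1,0.033,-0.014,-0.012,0.12],
    [-1,0.066,-0.028,-0.024,0.24],
    [-1,0.099,-0.042,-0.036,0.36],
    [-1,0.132,-0.056,-0.048,0.48],
    [-1,0.165,-0.07,-0.059,0.6]
  ]
}}

```text
time: 6.98
tool_pos: [0.4993, 0.2904, 0.3117]
ee_rot: [1.723, 0.966, 0.086]
wrist_force: [0.8, 0.1, -0.0]
width: 0.0003
```

Run:
```python
from go import *
pre=box2w(p,(-.028,.05,.07))+.12*nrm
print(delta(pre))
```

```text
t 6.98 tcp [0.4993 0.2904 0.3117] q [ 0.598 -0.241  1.591 -0.297  1.263  0.677] F [ 0.8  0.1 -0. ] w 0.0003
tool x,y,z: [[0.566, 0.049, -0.823], [0.823, -0.081, 0.562], [-0.039, -0.996, -0.086]]
(array([ 0.1265, -0.0703, -0.0071]), np.float64(0.145))
```

Call:
{"method": "send_rows", "body": {
  "increments": [
    [-1,0.025,-0.014,-0.001,0.12],
    [-1,0.05,-0.028,-0.003,0.24],
    [-1,0.075,-0.042,-0.004,0.36],
    [-1,0.1,-0.056,-0.006,0.48],
    [-1,0.126,-0.07,-0.007,0.6]
  ]
}}

```text
time: 7.4
tool_pos: [0.5136, 0.3085, 0.1697]
ee_rot: [2.323, 0.966, 0.086]
wrist_force: [0.2, 0.8, -0.0]
width: 0.0006
```

Run:
```python
from go import *
fin=box2w(p,(-.028,.05,.07))
print(delta(fin+.12*nrm),delta(fin))
import cv2
for n in ("scene","wrist"):
    cv2.imwrite(f"pics/{n}1.png",robot.snapshot(n)["image"][:,:,::-1])
```

```text
t 7.4 tcp [0.5136 0.3085 0.1697] q [ 0.614 -0.146  1.793 -0.351  0.985  1.4  ] F [ 0.2  0.8 -0. ] w 0.0006
tool x,y,z: [[0.567, 0.049, -0.823], [0.657, -0.629, 0.415], [-0.497, -0.776, -0.388]]
(array([ 0.0007, -0.001 , -0.0001]), np.float64(0.001)) (array([ 1.207e-01, -1.000e-03, -1.000e-04]), np.float64(0.121))
```

View pics/scene1.png

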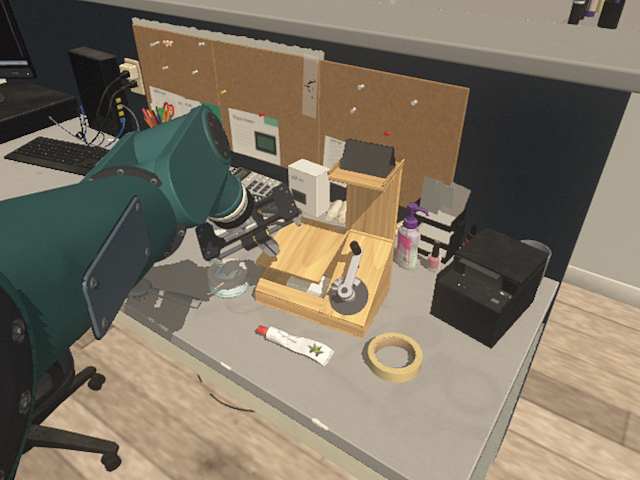

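View pics/wrist1.png

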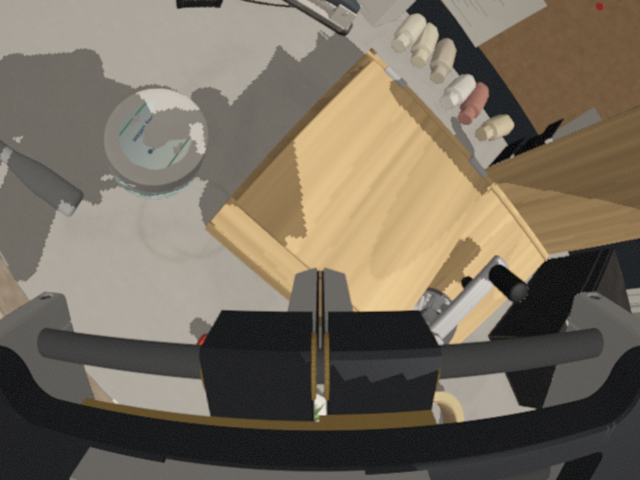

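Call:
{"method": "send_rows", "body": {
  "increments": [
    [-1,0.025,0,0,0],
    [-1,0.05,0,0,0],
    [-1,0.07,0,0,0],
    [-1,0.09,0,0,0],
    [-1,0.105,0,0,0]
  ]
}}

```text
time: 7.92
tool_pos: [0.574, 0.3133, 0.0841]
ee_rot: [2.312, 0.967, 0.084]
wrist_force: [-2.5, 0.5, 1.9]
width: 0.0005
```

Call:
{"method": "send_rows", "body": {
  "increments": [
    [-1,0.006,0,0,0],
    [-1,0.012,0,0,0],
    [-1,0.015,0,0,0],
    [-1,0.017,0,0,0]
  ]
}}

```text
time: 8.25
tool_pos: [0.5816, 0.3138, 0.0716]
ee_rot: [2.312, 0.969, 0.081]
wrist_force: [-29.5, -6.7, 27.3]
width: 0.0005
```

Run:
```python
from go import *
fin=box2w(p,(-.028,.05,.07))
print(delta(fin), nrm@o["wrist_force"])
import cv2
for n in ("scene",):
    cv2.imwrite(f"pics/{n}2.png",robot.snapshot(n)["image"][:,:,::-1])
```

```text
t 8.25 tcp [0.5816 0.3138 0.0716] q [ 0.543  0.072  1.789 -0.373  0.764  1.407] F [-29.5  -6.7  27.3] w 0.0005
tool x,y,z: [[0.564, 0.046, -0.824], [0.661, -0.624, 0.418], [-0.495, -0.78, -0.383]]
(array([ 0.0012, -0.0016, -0.0003]), np.float64(0.002)) 39.43509921488254
```

View pics/scene2.png

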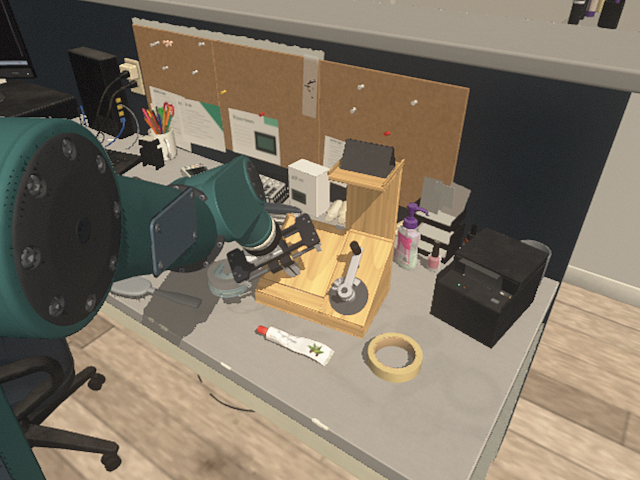

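Call:
{"method": "send_rows", "body": {
  "increments": [
    [-1,-0.03,0,0,0.12],
    [-1,-0.06,0,0,0.24],
    [-1,-0.09,0,0,0.36],
    [-1,-0.11,0,0,0.48],
    [-1,-0.11,0,0,0.6]
  ]
}}

```text
time: 8.72
tool_pos: [0.5208, 0.3101, 0.1664]
ee_rot: [2.926, 0.96, 0.09]
wrist_force: [0.3, 0.2, 0.3]
width: 0.0006
```

```bash
cat >> go.py <<'E'
def lev(a,h,r=.085): return box2w(p,slope(r*np.cos(a),r*np.sin(a),h))
nb=np.array([-S35*np.cos(p[2]),-S35*np.sin(p[2]),C35])
def hubc(W): # world->hub frame (u,v,h)
    b=inbox(W)-[-.037,-.08,.064]; return np.array([C35*b[0]+S35*b[2],b[1],-S35*b[0]+C35*b[2]])
def jaw(): # angle of tool y (flipped) in hub plane: 0 when jaw along v
    y=Rt[:,1]; a=box2w([0,0,p[2]],(C35,0,S35)); v=box2w([0,0,p[2]],(0,1,0)); return np.arctan2(y@a,-y@v)
E
python3 - <<'E'
from go import *
print(delta(lev(.09,.1)),delta(lev(.09,.046)),hubc(o["tool_pos"]),jaw())
import cv2
for n in ("scene","wrist"):
    cv2.imwrite(f"pics/{n}3.png",robot.snapshot(n)["image"][:,:,::-1])
for a in (0,.05,.1,.15): print(a,proj("scene",lev(a,.073)),proj("scene",lev(a,.035)))
E
```

```text
t 8.72 tcp [0.5208 0.3101 0.1664] q [ 0.608 -0.132  1.791 -0.352  0.967  1.997] F [0.3 0.2 0.3] w 0.0006
tool x,y,z: [[0.571, 0.052, -0.819], [0.263, -0.957, 0.123], [-0.778, -0.285, -0.56]]
(array([ 0.018 ,  0.1356, -0.0467]), np.float64(0.145)) (array([ 0.072 ,  0.1336, -0.0471]), np.float64(0.159)) [0.01642885 0.1343155  0.11352345] 0.1640872819191894
0 [356.54306127 244.31520468] [359.97981664 251.20949627]
0.05 [354.50313155 243.80488914] [358.00424358 250.70604204]
0.1 [352.43760664 243.3948709 ] [356.00397335 250.2998774 ]
0.15 [350.35134265 243.08563511] [353.98371832 249.9915102 ]
```

View pics/scene3.png

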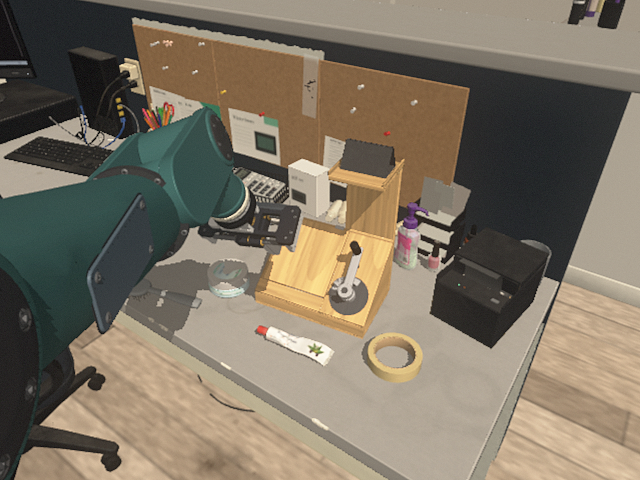

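Call:
{"method": "send_rows", "body": {
  "increments": [
    [-0.04,0,0.03,-0.01,0],
    [-0.04,0,0.06,-0.02,0],
    [-0.04,0,0.09,-0.03,0],
    [-0.04,0,0.12,-0.04,0],
    [-0.04,0.01,0.135,-0.047,0]
  ]
}}

```text
time: 9.23
tool_pos: [0.6002, 0.1908, 0.1964]
ee_rot: [2.906, 0.966, 0.077]
wrist_force: [1.1, -0.1, 1.3]
width: 0.0304
```

Run:
```python
from go import *
print(delta(lev(.09,.1)),delta(lev(.09,.046)),hubc(o["tool_pos"]),jaw())
import cv2
for n in ("scene","wrist"):
    cv2.imwrite(f"pics/{n}4.png",robot.snapshot(n)["image"][:,:,::-1])
```

```text
t 9.23 tcp [0.6002 0.1908 0.1964] q [ 0.282 -0.141  1.735 -0.142  0.957  1.587] F [ 1.1 -0.1  1.3] w 0.0304
tool x,y,z: [[0.567, 0.044, -0.822], [0.267, -0.955, 0.133], [-0.779, -0.295, -0.553]]
(array([ 0.0033, -0.0032, -0.0023]), np.float64(0.005)) (array([ 0.0573, -0.0055, -0.003 ]), np.float64(0.058)) [0.08301758 0.00423284 0.10347586] 0.17361017197758186
```

View pics/wrist4.png

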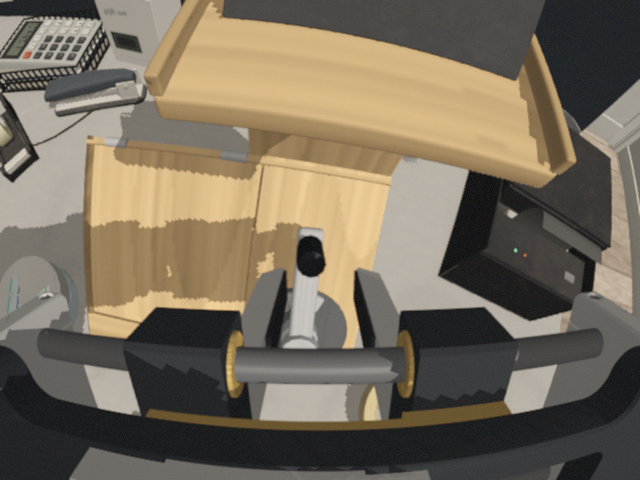

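View pics/scene4.png

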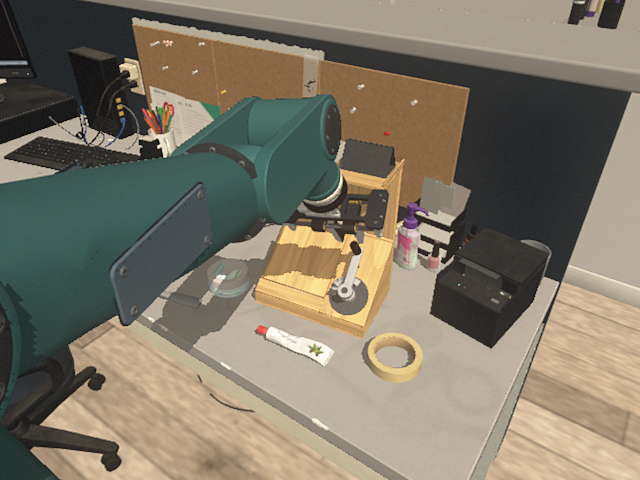

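```bash
cat >> go.py <<'E'
def wproj(s,W):
    T=s["world_from_camera"];K=s["intrinsics"]; c=T[:3,:3].T@(np.asarray(W)-T[:3,3]); th=np.arctan2(np.hypot(c[0],c[1]),c[2]); u=c[:2]/np.hypot(c[0],c[1])
    return (K[0,0]*th*u+K[:2,2]).round(1)
E
python3 - <<'E'
from go import *
s=robot.snapshot("wrist")
for a in (0,.05,.09,.15): print(a,wproj(s,lev(a,.073)),wproj(s,lev(a,.038)))
print("tcp",wproj(s,o["tool_pos"]),"shelf",wproj(s,box2w(p,(-.015,-.02,.303))),wproj(s,box2w(p,(-.015,-.13,.303))),"strip back",wproj(s,box2w(p,(.078,-.13,.144))))
print(o["width"])
E
```

```text
t 9.33 tcp [0.5996 0.1905 0.1927] q [ 0.283 -0.137  1.737 -0.143  0.957  1.591] F [-0.2  0.1  0. ] w 0.0383
tool x,y,z: [[0.563, 0.042, -0.826], [0.264, -0.955, 0.132], [-0.783, -0.292, -0.549]]
0 [325.6 257.7] [322.8 241.5]
0.05 [318.5 256.8] [316.6 240.7]
0.09 [312.7 256.3] [311.6 240.3]
0.15 [304. 256.] [304. 240.]
tcp [319.4 281.8] shelf [171.6 104.3] [545.6 177. ] strip back [396.5 169.8]
0.03826109038717358
```

Call:
{"method": "send_rows", "body": {
  "increments": [
    [-0.04,0.015,-0.005,0,0],
    [-0.04,0.03,-0.005,0,0],
    [-0.04,0.042,-0.005,0,0],
    [-0.04,0.052,-0.005,0,0],
    [-0.04,0.052,-0.005,0,0]
  ]
}}

```text
time: 9.8
tool_pos: [0.6247, 0.2007, 0.1451]
ee_rot: [2.908, 0.977, 0.079]
wrist_force: [0.6, -0.2, -0.6]
width: 0.0453
```

Run:
```python
from go import *
print(delta(lev(.1,.046)),hubc(o["tool_pos"]),jaw())
import cv2
s=robot.snapshot("wrist")
cv2.imwrite(f"pics/wrist5.png",s["image"][:,:,::-1])
for a in (.05,.1,.15): print(a,wproj(s,lev(a,.073)),wproj(s,lev(a,.038)))
```

```text
t 9.8 tcp [0.6247 0.2007 0.1451] q [ 0.286 -0.041  1.743 -0.152  0.861  1.609] F [ 0.6 -0.2 -0.6] w 0.0453
tool x,y,z: [[0.558, 0.044, -0.829], [0.268, -0.955, 0.13], [-0.786, -0.295, -0.544]]
(array([ 0.0006,  0.0034, -0.0095]), np.float64(0.01)) [0.07459676 0.01024881 0.04671575] 0.1728500879371664
0.05 [338.7 285. ] [333.2 259.6]
0.1 [329.3 284.3] [325.3 259. ]
0.15 [319.7 284. ] [317.3 258.7]
```

View pics/wrist5.png

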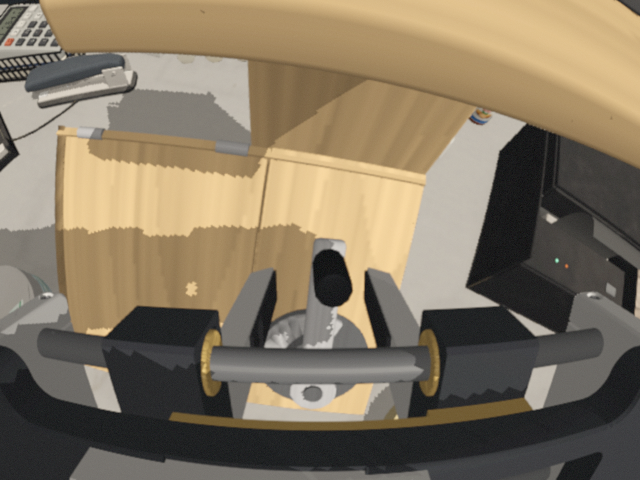

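Call:
{"method": "send_rows", "body": {
  "increments": [
    [-0.45,0,0.002,-0.0095,0],
    [-0.45,0,0.002,-0.0095,0],
    [-0.45,0,0.002,-0.0095,0],
    [-0.45,0,0.002,-0.0095,0]
  ]
}}

```text
time: 10.18
tool_pos: [0.6343, 0.2014, 0.1556]
ee_rot: [2.911, 0.97, 0.08]
wrist_force: [-0.7, -0.5, -0.5]
width: 0.0262
```

Run:
```python
from go import *
h=hubc(o["tool_pos"]);print(h,np.hypot(h[0],h[1]),np.arctan2(h[1],h[0]),jaw())
import cv2
s=robot.snapshot("wrist")
cv2.imwrite(f"pics/wrist6.png",s["image"][:,:,::-1])
```

```text
t 10.18 tcp [0.6343 0.2014 0.1556] q [ 0.282 -0.031  1.715 -0.149  0.872  1.604] F [-0.7 -0.5 -0.5] w 0.0262
tool x,y,z: [[0.564, 0.045, -0.825], [0.266, -0.955, 0.129], [-0.782, -0.292, -0.55]]
[0.08855839 0.0094693  0.04983433] 0.08906321667325365 0.10652246563862786 0.17067564079000455
```

View pics/wrist6.png

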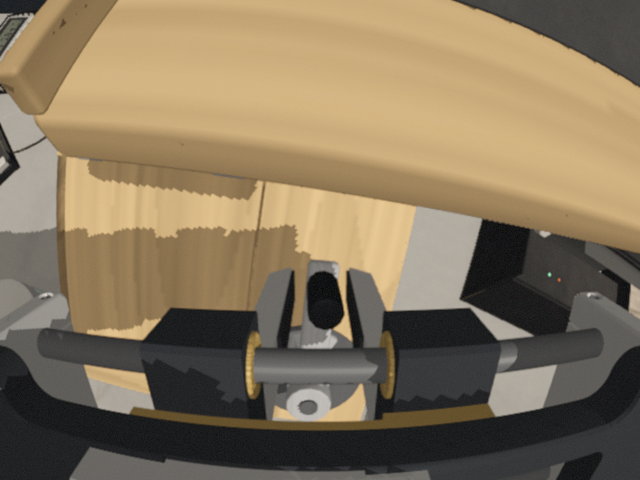

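Call:
{"method": "send_rows", "body": {
  "increments": [
    [-0.45,0.002,-0.005,0,-0.04],
    [-0.45,0.003,-0.01,0,-0.09],
    [-0.45,0.003,-0.015,0.0005,-0.14],
    [-0.45,0.003,-0.02,0.0012,-0.19],
    [-0.45,0.003,-0.0255,0.002,-0.24]
  ]
}}

```text
time: 10.65
tool_pos: [0.6282, 0.2246, 0.1494]
ee_rot: [2.666, 0.968, 0.077]
wrist_force: [1.4, -2.5, 0.4]
width: 0.0257
```

```bash
cat > lv.py <<'E'
from go import *
import sys
h=hubc(o["tool_pos"]);a0=np.arctan2(h[1],h[0]);j=jaw()
print("uvh",h.round(4),"r",np.hypot(h[0],h[1]).round(4),"a",a0.round(3),"jaw",j.round(3))
for a1 in map(float,sys.argv[1:]):
    W=box2w(p,slope(.086*np.cos(a1),.086*np.sin(a1),.047)); print(a1,delta(W)[0],"roll",round(j-a1,3))
E
python3 lv.py .45 .5 .55 .6 .65 .7
```

```text
t 10.65 tcp [0.6282 0.2246 0.1494] q [ 0.334 -0.018  1.716 -0.19   0.865  1.432] F [ 1.4 -2.5  0.4] w 0.0257
tool x,y,z: [[0.565, 0.044, -0.824], [0.445, -0.857, 0.26], [-0.695, -0.513, -0.504]]
uvh [0.0829 0.0333 0.0462] r 0.0894 a 0.382 jaw 0.414
0.45 [-0.001  -0.0059  0.0034] roll -0.036
0.5 [-0.0011 -0.0102  0.0037] roll -0.086
0.55 [-0.0012 -0.0145  0.0042] roll -0.136
0.6 [-0.0014 -0.0187  0.0049] roll -0.186
0.65 [-0.0015 -0.0229  0.0058] roll -0.236
0.7 [-0.0016 -0.0271  0.0069] roll -0.286
```

Call:
{"method": "send_rows", "body": {
  "increments": [
    [-0.45,0,-0.006,0.001,-0.04],
    [-0.45,0,-0.0105,0.002,-0.09],
    [-0.45,0,-0.015,0.003,-0.14],
    [-0.45,0,-0.0195,0.004,-0.19],
    [-0.45,0,-0.024,0.005,-0.24]
  ]
}}

```text
time: 11.07
tool_pos: [0.6163, 0.2418, 0.144]
ee_rot: [2.422, 0.961, 0.075]
wrist_force: [2.1, -2.8, 5.6]
width: 0.026
```

```bash
python3 lv.py .7 .75 .8 .85 .9 .95
```

```text
t 11.07 tcp [0.6163 0.2418 0.144 ] q [ 0.379 -0.022  1.734 -0.23   0.856  1.256] F [ 2.1 -2.8  5.6] w 0.026
tool x,y,z: [[0.571, 0.043, -0.82], [0.595, -0.71, 0.377], [-0.566, -0.703, -0.431]]
uvh [0.0724 0.0522 0.047 ] r 0.0892 a 0.625 jaw 0.655
0.7 [-0.0001 -0.0066  0.0033] roll -0.045
0.75 [-0.0003 -0.0109  0.0036] roll -0.095
0.8 [-0.0004 -0.0151  0.0041] roll -0.145
0.85 [-0.0005 -0.0194  0.0048] roll -0.195
0.9 [-0.0006 -0.0236  0.0058] roll -0.245
0.95 [-0.0007 -0.0277  0.0069] roll -0.295
```

Call:
{"method": "send_rows", "body": {
  "increments": [
    [-0.45,0,-0.0065,0.001,-0.045],
    [-0.45,0,-0.011,0.002,-0.095],
    [-0.45,0,-0.015,0.003,-0.145],
    [-0.45,0,-0.0195,0.004,-0.195],
    [-0.45,0,-0.0235,0.005,-0.245]
  ]
}}

```text
time: 11.48
tool_pos: [0.6021, 0.2538, 0.1364]
ee_rot: [2.176, 0.955, 0.072]
wrist_force: [1.5, -1.4, 4.1]
width: 0.026
```

```bash
python3 lv.py .9 .95 1.0 1.05 1.1 1.15 1.2
python3 - <<'E'
from bench import robot
import cv2
for n in ("scene","wrist"): cv2.imwrite(f"pics/{n}7.png",robot.snapshot(n)["image"][:,:,::-1])
E
```

```text
t 11.48 tcp [0.6021 0.2538 0.1364] q [ 0.417 -0.033  1.763 -0.265  0.842  1.07 ] F [ 1.5 -1.4  4.1] w 0.026
tool x,y,z: [[0.576, 0.041, -0.816], [0.711, -0.519, 0.475], [-0.404, -0.854, -0.328]]
uvh [0.058  0.0662 0.0478] r 0.088 a 0.851 jaw 0.9
0.9 [ 0.0007 -0.0043  0.0019] roll -0.0
0.95 [ 0.0006 -0.0086  0.002 ] roll -0.05
1.0 [ 0.0005 -0.0129  0.0023] roll -0.1
1.05 [ 0.0004 -0.0172  0.0029] roll -0.15
1.1 [ 0.0002 -0.0214  0.0036] roll -0.2
1.15 [ 0.0001 -0.0256  0.0046] roll -0.25
1.2 [ 0.0001 -0.0297  0.0057] roll -0.3
```

View pics/wrist7.png

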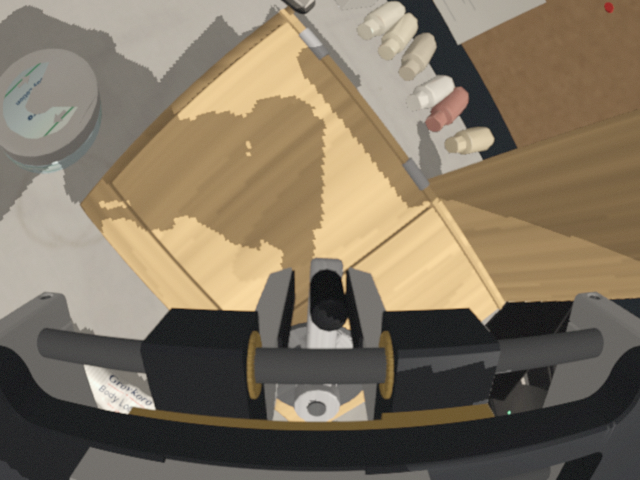

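View pics/scene7.png

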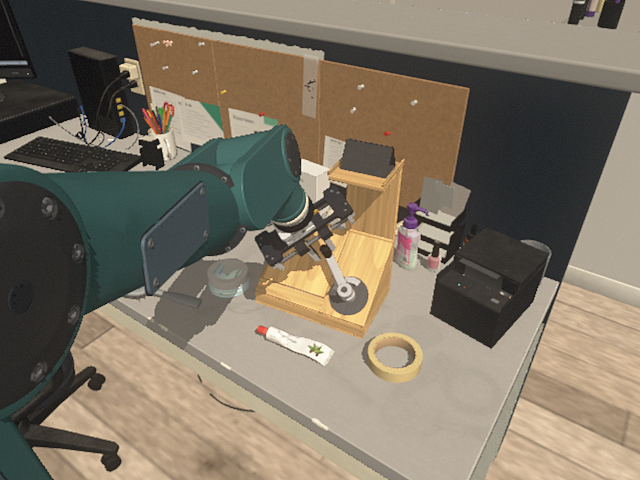

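Call:
{"method": "send_rows", "body": {
  "increments": [
    [-0.45,0,-0.006,0.0005,-0.05],
    [-0.45,0,-0.011,0.001,-0.1],
    [-0.45,0,-0.016,0.002,-0.15],
    [-0.45,0,-0.021,0.003,-0.2],
    [-0.45,0,-0.0255,0.004,-0.25]
  ]
}}

```text
time: 12.0
tool_pos: [0.578, 0.2662, 0.1179]
ee_rot: [1.936, 0.966, 0.081]
wrist_force: [-0.1, -0.9, 4.3]
width: 0.0256
```

```bash
python3 lv.py 1.2 1.25 1.3 1.35 1.4 1.45
```

```text
t 12.0 tcp [0.578  0.2662 0.1179] q [ 0.458 -0.045  1.809 -0.288  0.828  0.879] F [-0.1 -0.9  4.3] w 0.0256
tool x,y,z: [[0.566, 0.046, -0.823], [0.795, -0.294, 0.531], [-0.218, -0.955, -0.203]]
uvh [0.0295 0.0821 0.0452] r 0.0873 a 1.226 jaw 1.146
1.2 [-0.0017  0.0024  0.0012] roll -0.054
1.25 [-0.0017 -0.0019  0.0015] roll -0.104
1.3 [-0.0018 -0.0062  0.0021] roll -0.154
1.35 [-0.0018 -0.0104  0.0028] roll -0.204
1.4 [-0.0018 -0.0146  0.0038] roll -0.254
1.45 [-0.0018 -0.0187  0.005 ] roll -0.304
```

Call:
{"method": "send_rows", "body": {
  "increments": [
    [-0.45,0,-0.004,0.0005,-0.05],
    [-0.45,0,-0.008,0.001,-0.1],
    [-0.45,0,-0.011,0.002,-0.15],
    [-0.45,0,-0.0135,0.003,-0.2],
    [-0.45,0,-0.0135,0.003,-0.2]
  ]
}}

```text
time: 12.42
tool_pos: [0.5638, 0.2678, 0.1065]
ee_rot: [1.736, 0.973, 0.081]
wrist_force: [1.1, 0.2, -0.2]
width: 0.0261
```

```bash
python3 lv.py 1.4 1.45
python3 - <<'E'
from go import *
import cv2
for n in ("scene","wrist"):
    s=robot.snapshot(n); cv2.imwrite(f"pics/{n}8.png",s["image"][:,:,::-1])
for a in (1.3,1.36,1.42):print(a,"high",wproj(s,lev(a,.081)),"low",wproj(s,lev(a,.067)))
E
```

```text
t 12.42 tcp [0.5638 0.2678 0.1065] q [ 0.474 -0.057  1.841 -0.3    0.818  0.704] F [ 1.1  0.2 -0.2] w 0.0261
tool x,y,z: [[0.561, 0.045, -0.827], [0.826, -0.098, 0.555], [-0.056, -0.994, -0.092]]
uvh [0.0116 0.0859 0.0438] r 0.0866 a 1.436 jaw 1.346
1.4 [-0.0032  0.0032  0.0006] roll -0.054
1.45 [-0.0032 -0.0011  0.0009] roll -0.104
t 12.42 tcp [0.5638 0.2678 0.1065] q [ 0.474 -0.057  1.841 -0.3    0.818  0.704] F [ 1.1  0.2 -0.2] w 0.0261
tool x,y,z: [[0.561, 0.045, -0.827], [0.826, -0.098, 0.555], [-0.056, -0.994, -0.092]]
1.3 high [349.1 319.4] low [347.2 304.8]
1.36 high [337.3 319.3] low [336.1 304.7]
1.42 high [325.3 319.8] low [325.1 305.1]
```

View pics/wrist8.png

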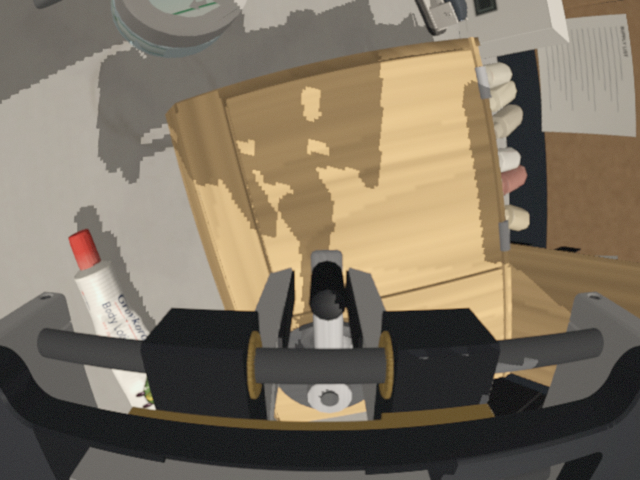

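View pics/scene8.png

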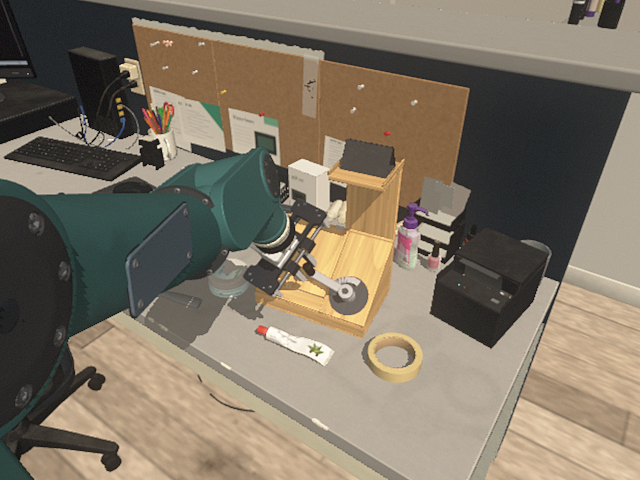

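Call:
{"method": "send_rows", "body": {
  "increments": [
    [0,0,0,0,0],
    [0,0,0,0,0],
    [0,0,0,0,0],
    [0,-0.02,0,0,0],
    [0,-0.05,0,0,0]
  ]
}}

```text
time: 12.93
tool_pos: [0.5351, 0.2639, 0.1445]
ee_rot: [1.73, 0.979, 0.074]
wrist_force: [0.3, 0.1, 0.3]
width: 0.0468
```

Call:
{"method": "send_rows", "body": {
  "increments": [
    [0,-0.03,0,0,0],
    [0,-0.07,0,0,0],
    [0,-0.11,0,0,0],
    [0,-0.15,0,0,0],
    [0,-0.18,0,0,0]
  ]
}}

```text
time: 13.35
tool_pos: [0.4344, 0.2571, 0.301]
ee_rot: [1.74, 0.968, 0.083]
wrist_force: [0.3, 0.0, 0.0]
width: 0.0472
```

```bash
python3 lv.py
python3 - <<'E'
from go import *
import cv2
for n in ("scene","top","wrist"):
    s=robot.snapshot(n); cv2.imwrite(f"pics/{n}9.png",s["image"][:,:,::-1])
for a in (1.28,1.34,1.38,1.42,1.48):print(a,"high",wproj(s,lev(a,.081)),"low",wproj(s,lev(a,.067)),"sc low",proj("scene",lev(a,.067)).round(1),"sc hi",proj("scene",lev(a,.081)).round(1))
a=cv2.imread("pics/scene9.png")[210:340,248:398]; cv2.imwrite("pics/s9z.png",cv2.resize(a,None,fx=5,fy=4.6,interpolation=cv2.INTER_CUBIC))
E
```

```text
t 13.35 tcp [0.4344 0.2571 0.301 ] q [ 0.626 -0.405  1.729 -0.309  1.298  0.716] F [0.3 0.  0. ] w 0.0472
tool x,y,z: [[0.565, 0.047, -0.824], [0.823, -0.1, 0.559], [-0.056, -0.994, -0.095]]
uvh [0.0171 0.0951 0.2773] r 0.0966 a 1.393 jaw 1.344
t 13.35 tcp [0.4344 0.2571 0.301 ] q [ 0.626 -0.405  1.729 -0.309  1.298  0.716] F [0.3 0.  0. ] w 0.0472
tool x,y,z: [[0.565, 0.047, -0.824], [0.823, -0.1, 0.559], [-0.056, -0.994, -0.095]]
1.28 high [326.  220.1] low [325.7 217.1] sc low [308.7 262.3] sc hi [306.7 259.9]
1.34 high [321.1 220. ] low [321. 217.] sc low [307.2 264.3] sc hi [305.2 262. ]
1.38 high [317.8 220. ] low [317.8 217.1] sc low [306.2 265.8] sc hi [304.3 263.4]
1.42 high [314.6 220.2] low [314.7 217.2] sc low [305.3 267.2] sc hi [303.4 264.9]
1.48 high [309.7 220.7] low [310.  217.7] sc low [304.1 269.5] sc hi [302.1 267.2]
```

View pics/wrist9.png

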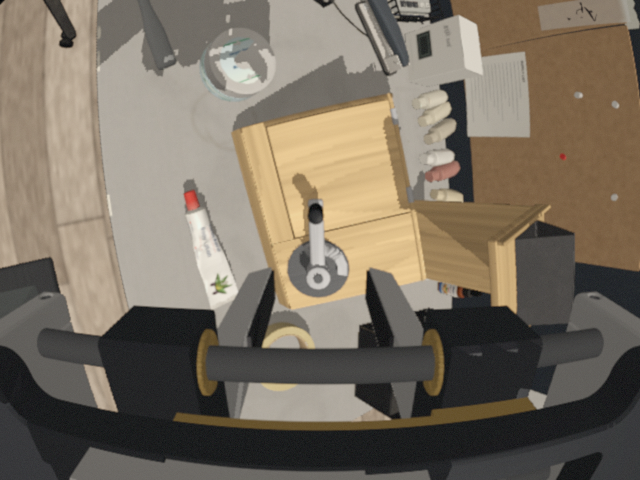

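View pics/s9z.png

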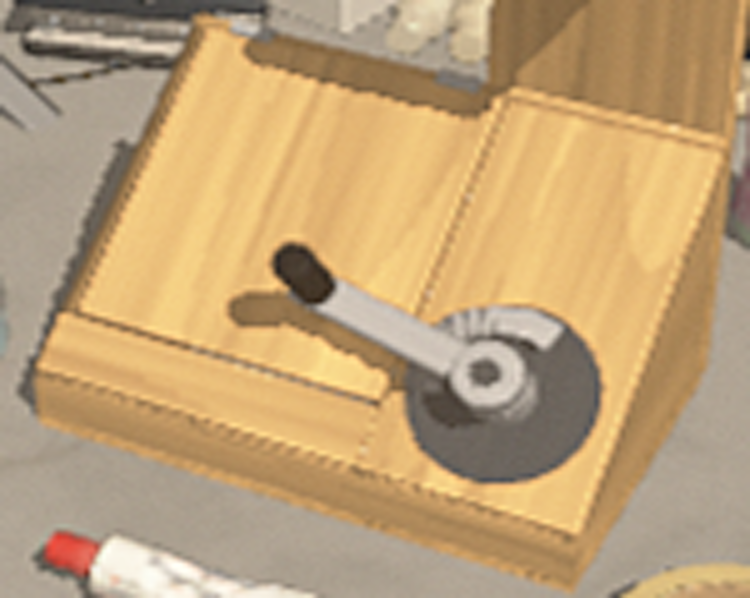

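Run:
```python
from bench import robot
print(robot.get_obs()["wrist_force"], robot.close_job())
```

```text
the job is handed in; nothing more can be done
[-0.27578643 -0.59326149 -1.17502319] None
```

The lid is shut and the lever is down in the low notch. The job was handed in at about 13.5 s of the 45 s, with no verdict reported.

**How it was done**
- **Tilting the tool:** the moves cannot tilt the tool directly. I pushed the arm against its reach limit high over the box until the tool stood about 35° over, square to the slope, and that tilt stayed for the rest of the job.
- **Lid:** I pressed it shut with the closed fingertips. The force rose to about 39 N on its stop, just under the 40 N limit set for the arm and gripper body. The lever was still near 0.1 rad.
- **Lever:** I opened the fingers to 26 mm loosely around the post and swept it round the pivot arc. The force was about 2.5 N early in the turn and peaked at about 6.6 N on the ramp. After that I opened the fingers and backed off about 0.23 m along the slope's axis.

**Last checks**
- **Latch angle:** the final scene and wrist pictures put the lever at about 1.40 rad.
- **Latch height:** the post end and hub ring sit where a drop of about 6 mm would put them, but I judged this from sub-pixel to few-pixel differences.
- **Lid:** it looks flush with the slope.
- **Robot clear:** the wrist force was near zero at hand-in, so nothing was touching.
- **Bystanders:** the tube, tape and pot look unmoved, judged by eye.
- **Disagreements:** some box edges in the wrist view sat 5 to 14 pixels from where my fitted box pose put them. One shelf corner in the scene view was about 6 pixels out. Neither affected the moves.

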